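# Shut the bench spinner and jog it up to speed

### The job

The lid of the bench spinner is propped open by a folding stay. Break the stay by pressing its red knuckle knob down, lower the lid gently until it is fully shut, and only then hold the red jog button on the yellow control box fully down for three seconds and let go. Do not let the lid slam, do not let the black marker of the box's speed scale run into the red, and leave the other things where they stand.

Things in the scene. Friction and masses are not known exactly. Their poses are not given: they have to be found in the camera images.
- spinner: white bench spinner, 146 x 132 x 82 mm (x, y, z), fixed to the desk; origin at the centre of its underside, its front faces its own -x, the stay is on its right-hand wall (-y side). Its lid is a blue plate 100 mm wide and 10 mm thick, reaching to 133 mm from the hinge axis, with a black lip 60 mm wide at the middle of its free edge that reaches to 139 mm
- lid_hinge (a point): the middle of the lid's hinge axis, at (62, 0, 90) mm in the spinner's frame; the axis runs along the spinner's y; axes as the spinner's
- lid (a joint): closing angle of the lid: 0 as found (1.45 rad up from shut: nearly upright, leaning slightly to the front), 1.45 fully shut (level on the spinner, its top 95 mm above the desk). The stay blocks it until broken; after that the hinge's friction (0.2 N m) holds the lid at whatever angle it is left, and a push of some 3 N at its free edge moves it
- lid_edge (a point): middle of the lid's free edge, on its outer face (on top when shut; looks to the spinner's +x, the rear, when open), 135 mm from the hinge axis and 5 mm off the plane through it. Site axes: -x from hinge to free edge, z out of the outer face
- stay_knuckle (a joint): fold of the lid stay: 0 as found (locked just past straight, on its stop), grows as the knuckle is pressed down; 0.07 is straight, over 0.5 clearly broken, about 2.2 when the lid is shut. Two arms of 65 mm: the lower turns about a pin at (-52, -70, 70) mm in the spinner's frame, the upper is pinned to the lid's side 55 mm from the hinge. Lid and knuckle move together
- knuckle_knob (a point): point in the red knob on the stay's knuckle, on its axis, 47 mm out from the arm. The knob is 18 mm across, runs 2 to 67 mm out along the spinner's -y; press near its outer end, so that the gripper clears the lid and the stay; as found its axis is about 109 mm above the desk; it swings down and a little to the rear on the 65 mm lower arm. About 2 N breaks the stay
- control_box: yellow control box 66 x 104 x 39 mm (x, y, z), fixed to the desk; origin at the centre of its underside; on top are the jog button at y = -24 mm and a white speed scale, 48 x 34 mm, at y = +28 mm
- jog_button (a joint): how far the round red jog button (32 mm across) is pressed, in m: 0 up, 0.006 fully down; it springs back when let go; fully down takes about 5 N. It moves straight down. Pressed fully its top is level with the black collar round it
- jog_button_top (a point): the centre of the button's top face, 61 mm above the desk when not pressed
- speed_marker (a joint): travel in m of the black bar marker on the control box's white speed scale, along the box's +x (away from the robot): 0 at rest; while the button is fully down it creeps on, reaching about 0.012 after 2 s, 0.016 after 3 s, 0.020 after 4 s (a little more if pressed hard), and creeps back after release; the strip beside it is green from 0.011 to 0.022, red beyond
- solder_reel: bystander: green solder reel, 50 mm across, 34 mm tall, loose; origin at its underside
- sample_bottle: bystander: white sample bottle with a black cap, 52 mm across, 87 mm tall, loose; origin at its underside
- brass_weight: bystander: brass weight, 38 mm across, 45 mm tall, loose; origin at its underside

How it is judged:
On the way, in this order (a step that is already met when the one before it is completed fails the run):
1. the stay is broken at its knuckle (folded by over 0.5 rad) (value of joint stay_knuckle above 0.5 rad), for 0.1 s.
2. the lid is fully shut (within 0.05 rad) (value of joint lid above 1.4 rad), for 0.2 s.
3. the jog button is held down (over 4 mm) for 2.2 s without a break (value of joint jog_button above 0.004 m), for 2.2 s.
4. the button is let go with the marker still beyond 10 mm (value of joint jog_button below 0.001 m and value of joint speed_marker above 0.01 m), for 0.1 s.
At the end, for the whole second after the job is handed in: the lid is shut (within 0.05 rad of fully shut) and the jog button is fully up again (pressed less than 1 mm), having been held down for at least 2.2 s at a stretch and let go before the marker ran into the red (22.5 mm, about 4.7 s); the bystanders are where they stood, within 20 mm (value of joint lid above 1.4 rad and value of joint jog_button below 0.001 m); the robot touches nothing.
It fails at once if the lid slams: it turns faster than 2 rad/s in the last 0.3 rad before shut (value of joint lid above 1.15 rad and velocity of joint lid above 2 rad/s).
It fails at once if the jog button is pressed (over 2 mm) while the lid is not shut (value of joint jog_button above 0.002 m and value of joint lid below 1.35 rad).
It fails at once if the marker runs into the red (over 22.5 mm) (value of joint speed_marker above 0.0225 m).
It fails at once if a bystander is moved by more than 20 mm (distance of any of solder_reel, sample_bottle, brass_weight from where it was at the start of the episode above 0.02 m).
It also fails if it takes over 61 s, if anything falls off the work surface, if the arm or the gripper's body presses on something with over 40 N, if the wrist force passes 120 N, or if a joint passes its speed limit or range.

### The arm

A 7-joint arm with a two-finger parallel gripper is mounted at the origin on the work surface; the furniture and walls round the work are solid. World frame = base frame: x ahead of the robot, y to its left, z up, the work surface at z = 0. Lengths are in m, angles in rad, forces in N, time in s.
With the tool pointing down it reaches from about 0.425 to 0.8 m from the base axis. Payload 8.3 kg.
Tool frame: the origin (TCP) lies at the very end of the fingers, on their centre line; the grasp point (between the pads) lies 19 mm behind it (robot.grasp_offset is the distance from the TCP to the grasp point, in m); z points along the fingers, y is the line along which they close (so a half turn about z gives the same grasp; the last joint's range is limited). The gripper opens to 85 mm and grips with 20 to 120 N. Pads are 22 mm wide; open, the fingers measure 114 mm over their backs; the gripper's body (76 mm by 85 mm) begins 54 mm behind the grasp point. The pads swing forward as they close: fully open they stand 13 mm farther back than shut.
Start: joints at [-1.303, 0.383, 0.016, 1.37, -0.006, 1.388, -0.046], TCP at [0.203, 0.591, 0.231] pointing down, gripper open.
Joint ranges: [-2.95, 2.95], [-0.25, 2.06], [-1.52, 1.56], [0.18, 2.33], [-1.44, 4.58], [0.02, 2.06], [-3.01, 3.01]. Speed limits (rad/s): [2.39, 2.39, 3.01, 3.01, 3.14, 3.14, 3.14].

### API

Orientations are given as a unit quaternion [x, y, z, w].
In Python, from station import robot gives the robot as it stands.
- The arm moves only by the tool carry_out, never from a script. Its argument "commands" is a list of rows, each a list of 2 entries, a list of its own where there are three numbers: the shift along the tool's x, y, z as a fraction of full scale, then the turn, a rotation vector about the tool's x, y, z as a fraction of full scale. In form: [[[dx, dy, dz], [ax, ay, az]], ...]. A call has 1 to 10 rows; each row shifts and turns the commanded pose from where the row before left it, along the tool's axes as they then stand; what a row does not reach is not made up. Full scale, the value 1, is 25 cm for a shift and 90 degrees for a turn. A row lasts 1/10 s, in which the tool goes at most 50 mm and 8.59 degrees, less where a joint would pass 70% of its speed; a pose out of reach is approached as far as the arm can. A call with a number of a shift or a turn outside -1 to 1 is refused whole. A call with a gripper value outside its range is refused whole. "fingers" is the opening, from 0 (shut) to 1 (fully open), set as the call begins (left out, the last holds). The fingers move at their own pace and stop on an object; "grip_force" is the grip in N (left out, the last holds). Time passes only in rows, so rows that do not move let the fingers close. It gives the time, the measured TCP pose, the force, the opening and the grip force at its end, in the units of the state.
- robot.observe(): the state, without advancing time (a new reading comes with each control period).
- robot.read_camera(name): name is "scene" or "side" or "wrist"; returns a dict with "frame" (384x512x3 uint8, red, green, blue), "fx", "fy", "cx", "cy" (pixels), "k1" (the pictures are not rectified: a ray, as slopes to the right and down, at radius r is drawn at 1 + k1 r^2 times it, then the intrinsics apply), "cam_to_world" (4x4, takes a point from camera to world coordinates). Camera axes: x right, y down, z forward; pixel columns grow to the right and rows downward; lengths in m; the calibration is good to about 2 mm. A picture is of the moment at which its call begins. There is no depth.
- robot.job_done(): hands the job in; it is judged then, once.
The state is a dict: "time_s": time; "qpos": joint angles; "joint_vel": joint speeds; "joint_torque": joint torques, N m; "tcp_pos": TCP position; "orientation": TCP orientation; "force": force on the tool from outside, world axes, zero at the start; "torque": the same for the moment, N m; "grip_width": opening from 0.0 (shut) to 1.0 (fully open); "grasp_force": force on a finger pad.
Only numpy, scipy, OpenCV 4.12 (cv2) and the standard library are available. Lean on these libraries where they do the work, as an engineer would, in place of code of your own. Each camera call takes 0.05 s, during which the arm holds its last target. There are 200 camera calls.

## Working session

There is one attempt and no reset: what is moved stays moved. The work goes in short steps, Python scripts to look and compute and a tool call to move; the robot and the scene stay as the last step left them, time stands still between calls to the robot, and variables do not carry over. Pictures are saved under pics/ and viewed, at most 10 in all, crops included, and the job is handed in when it is done.

Besides the shell and the picture viewer there is one more tool, called after "Request:" as name([rows], argument=value, ...), one row to a line, values as JSON. carry_out: Moves the arm, as the interface text tells. Its arguments: {"type":"object","properties":{"commands":{"type":"array"},"fingers":{"type":"number"},"grip_force":{"type":"number"}},"required":["commands"]}

```bash
mkdir -p pics; cat > h.py <<'E'
import numpy as np, cv2
from station import robot
def save(n,f):
    c=robot.read_camera(n); cv2.imwrite(f,c['frame'][:,:,::-1]); np.save(f[:-4]+'.npy',{k:c[k] for k in c if k!='frame'},allow_pickle=True); return c
E
python3 - <<'E'
from h import *
s=robot.observe(); print(s)
for n in('scene','side'):
    c=save(n,f'pics/{n}.png'); print(n,c['fx'],c['fy'],c['cx'],c['cy'],c['k1'],np.round(c['cam_to_world'],3))
E
```

```text
{'time_s': 0.0, 'qpos': array([-1.30287838,  0.38426585,  0.01641771,  1.37115669, -0.00627246,
        1.38815272, -0.04649929]), 'joint_vel': array([ 0.00037816,  0.00014679,  0.00079635,  0.00098635,  0.00124354,
       -0.00114856, -0.00029868]), 'joint_torque': array([ 1.74982280e-03, -6.27604151e+01,  8.45411215e-01, -3.71818042e+01,
        1.66632060e-02,  1.44126476e-02, -9.32482891e-06]), 'tcp_pos': array([0.2028515 , 0.59065118, 0.23026079]), 'orientation': array([ 1.64641410e-01,  9.86353016e-01, -9.58610640e-04, -1.20308372e-04]), 'force': array([-1.14947626,  0.49331862, -0.01826445]), 'torque': array([ 0.02016413, -0.01903496,  0.01174602]), 'grasp_force': 0.0, 'grip_width': 1.000334370853988}
scene 372.11997094522 372.11997094522 257.1489530488043 187.7564381559467 -0.07335870913632289 [[ 0.444 -0.656  0.611 -0.194]
 [-0.896 -0.325  0.303 -0.451]
 [ 0.    -0.681 -0.732  1.037]
 [ 0.     0.     0.     1.   ]]
side 358.33244087643254 358.33244087643254 250.97767254461084 195.80574150567514 0.00023625897236959593 [[ 0.076 -0.889  0.451  0.047]
 [-0.997 -0.073  0.023 -0.112]
 [ 0.012 -0.451 -0.892  1.126]
 [ 0.     0.     0.     1.   ]]
```

View pics/scene.png

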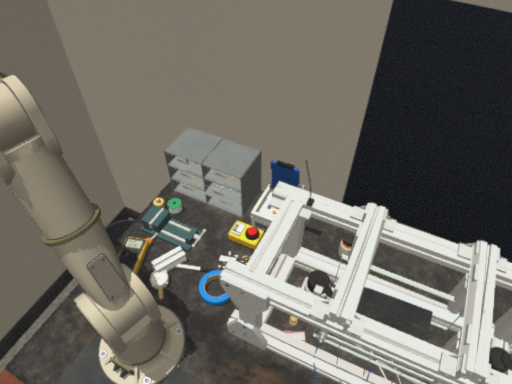

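View pics/side.png

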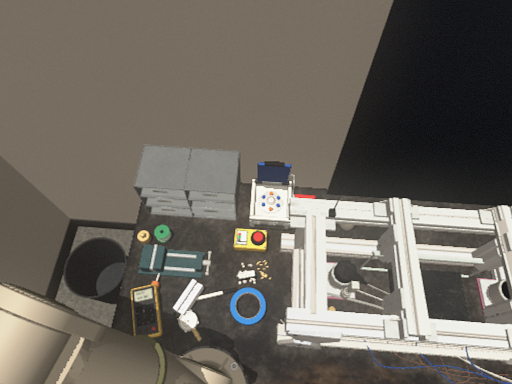

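The scene view shows the spinner at about (275,195) and the yellow box at (245,234), with a white frame to the right. In the side view the spinner is at (270,200), the red knob at (305,197), the box at (250,239) and the button at (258,238). I'll enlarge both.

```bash
python3 - <<'E'
import cv2,numpy as np
a=cv2.imread('pics/side.png')[150:260,130:350]; b=cv2.imread('pics/scene.png')[150:255,220:370]
cv2.imwrite('pics/a.png',cv2.resize(a,(770,385),interpolation=cv2.INTER_CUBIC))
cv2.imwrite('pics/b.png',cv2.resize(b,(750,525),interpolation=cv2.INTER_CUBIC))
E
```

```text
(no output)
```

View pics/a.png

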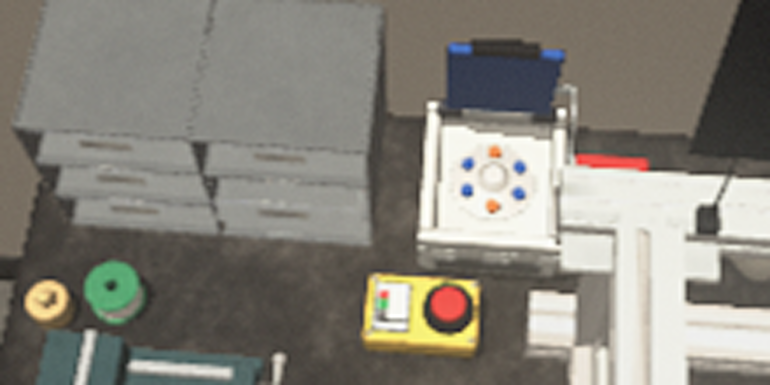

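View pics/b.png

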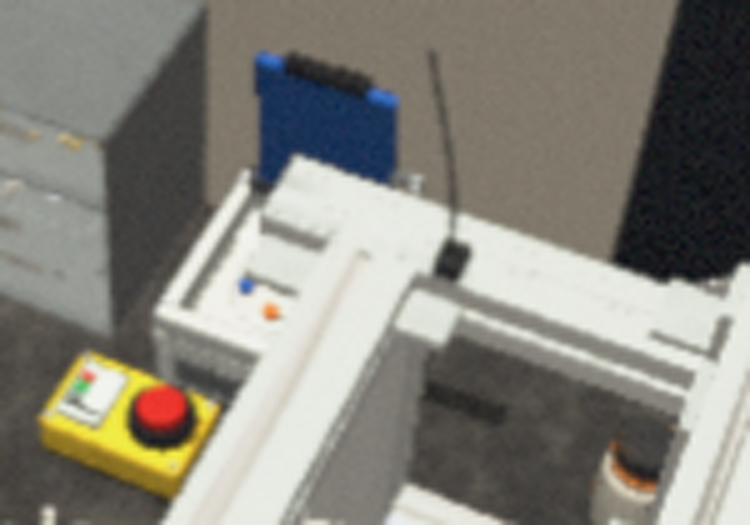

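```bash
cat >> h.py <<'E'
def ray(c,u,v):
    x=np.array([(u-c['cx'])/c['fx'],(v-c['cy'])/c['fy']]); y=x.copy()
    for _ in range(20): y=x/(1+c['k1']*(y@y))
    T=c['cam_to_world']; d=T[:3,:3]@np.array([*y,1]); return T[:3,3],d/np.linalg.norm(d)
def tri(*r):
    A=sum(np.eye(3)-np.outer(d,d) for o,d in r); b=sum((np.eye(3)-np.outer(d,d))@o for o,d in r)
    p=np.linalg.solve(A,b); return p,[np.linalg.norm(np.cross(p-o,d)) for o,d in r]
def atz(r,z): o,d=r; return o+d*(z-o[2])/d[2]
def ld(f): return np.load(f,allow_pickle=True).item()
E
cat > m.py <<'E'
from h import *
S=ld('pics/side.npy');C=ld('pics/scene.npy')
s=lambda u,v:ray(S,130+u/3.5-.36,150+v/3.5-.36)
c=lambda u,v:ray(C,220+u/5-.4,150+v/5-.4)
E
python3 - <<'E'
from m import *
for n,a,b in [('btn',(449,305),(162,408)),('lip',(505,46),(328,72)),('lidL',(449,48),(257,58)),('lidR',(564,54),(398,98)),('frame',(563,170),(297,157)),('blk',(708,218),(452,258)),('or',(493,207),(270,312)),('boxFR',(478,352),(172,490)),('boxRL',(370,276),(88,355)),('boxFL',(364,350),(42,425))]:
    p,e=tri(s(*a),c(*b)); print(n,p.round(4),np.round(e,4))
for n,a,z in [('knobin',(577,160),.109),('knobout',(648,163),.109),('reel',(112,285),.034),('brass',(48,302),.045),('spFL',(420,243),.082),('spFR',(562,252),.082),('cabFR',(372,240),0.),('cabtop',(383,8),.2)]: print(n,atz(s(*a),z).round(4))
E
```

```text
btn [ 0.444  -0.1168  0.0576] [0.0004 0.0004]
lip [ 0.6191 -0.148   0.2219] [0.0001 0.0001]
lidL [ 0.6153 -0.1005  0.218 ] [0.0006 0.0006]
lidR [ 0.6133 -0.1979  0.2254] [0. 0.]
frame [ 0.4616 -0.192   0.3098] [0.0005 0.0005]
blk [ 0.429  -0.2949  0.3135] [0.0006 0.0006]
or [ 0.5374 -0.1507  0.0723] [0.0007 0.0007]
boxFR [ 0.4083 -0.1445  0.0314] [0.0032 0.0032]
boxRL [ 0.4771 -0.042   0.0318] [0.0006 0.0006]
boxFL [ 0.4036 -0.0456  0.0422] [0.003 0.003]
knobin [ 0.5742 -0.2237  0.109 ]
knobout [ 0.5764 -0.2883  0.109 ]
reel [0.4477 0.1955 0.034 ]
brass [0.4226 0.2472 0.045 ]
spFL [ 0.4924 -0.0868  0.082 ]
spFR [ 0.4939 -0.2151  0.082 ]
cabFR [ 0.5267 -0.038   0.    ]
cabtop [ 0.6635 -0.0398  0.2   ]
```

```bash
python3 - <<'E'
from m import *
for n,a,b in [('antTip',(735,165),(432,50)),('beamBackFarR',(770,178),(730,285))]:
    p,e=tri(s(*a),c(*b)); print(n,p.round(4),np.round(e,4))
A=np.array([-52,70.]);H=np.array([62,90.])
for q in np.arange(0,1.451,.1):
    t=1.45-q;U=H+55*np.array([-np.cos(t),np.sin(t)]);d=U-A;D=np.linalg.norm(d);h=np.sqrt(max(0,65**2-D*D/4))
    K=(A+U)/2+h*np.array([d[1],-d[0]])/D; E=H+135*np.array([-np.cos(t),np.sin(t)])+5*np.array([np.sin(t),np.cos(t)])
    print(round(q,2),'fold',round(2*np.arccos(min(1,D/130)),2),'K',K.round(1),'edge',E.round(1))
E
```

```text
antTip [ 0.39   -0.2774  0.4802] [0.0044 0.0044]
beamBackFarR [ 0.5524 -0.4025  0.194 ] [0.0333 0.0333]
0.0 fold 0.0 K [  1.7 107.3] edge [ 50.7 224.6]
0.1 fold 0.51 K [ 8.6 93.5] edge [ 37.3 222.8]
0.2 fold 0.76 K [10.8 86.7] edge [ 24.2 219.7]
0.3 fold 0.96 K [12.  81.3] edge [ 11.4 215.3]
0.4 fold 1.13 K [12.7 76.5] edge [ -0.8 209.6]
0.5 fold 1.27 K [13. 72.] edge [-12.5 202.7]
0.6 fold 1.41 K [13.  67.6] edge [-23.3 194.7]
0.7 fold 1.54 K [12.6 63.1] edge [-33.4 185.7]
0.8 fold 1.65 K [12.  58.6] edge [-42.4 175.7]
0.9 fold 1.76 K [11.  53.9] edge [-50.5 164.8]
1.0 fold 1.85 K [ 9.5 49. ] edge [-57.4 153.2]
1.1 fold 1.94 K [ 7.5 43.9] edge [-63.1 141. ]
1.2 fold 2.02 K [ 5.  38.7] edge [-67.6 128.2]
1.3 fold 2.08 K [ 1.8 33.5] edge [-70.7 115.1]
1.4 fold 2.12 K [-2.1 28.4] edge [-72.6 101.7]
```

Request:
carry_out([
  [[0, 0, -0.2], [0, 0, 0]],
  [[0, 0, -0.2], [0, 0, 0]],
  [[0, -0.2, 0], [0, 0, 0]],
  [[0, -0.2, 0], [0, 0, 0]],
  [[0, -0.2, 0], [0, 0, 0]],
  [[0, -0.2, 0], [0, 0, 0]],
  [[0, -0.2, 0], [0, 0, 0]],
  [[0, -0.2, 0], [0, 0, 0]],
  [[0, -0.2, 0], [0, 0, 0]],
  [[0, -0.2, 0], [0, 0, 0]],
], fingers=0)

```text
time_s: 1.1
tcp_pos: [0.1128, 0.3131, 0.3206]
orientation: [0.174, 0.984, -0.022, -0.005]
force: [2.4, -1.0, 0.6]
grip_width: -0.002
grasp_force: 0.0
```

Request:
carry_out([
  [[0, 0.2, 0], [0, 0, 0]],
  [[0, 0.2, 0], [0, 0, 0]],
  [[0, 0.2, -0.05], [0, 0, 0]],
  [[-0.2, 0, -0.05], [0, 0, 0.066]],
  [[-0.2, 0, -0.05], [0, 0, 0.066]],
  [[-0.2, 0, 0], [0, 0, 0.066]],
  [[-0.2, 0, 0], [0, 0, 0.066]],
  [[-0.2, 0, 0], [0, 0, 0.066]],
  [[-0.2, 0, 0], [0, 0, 0.066]],
  [[-0.2, 0, 0], [0, 0, 0.066]],
])

```text
time_s: 2.1
tcp_pos: [0.429, 0.2534, 0.3514]
orientation: [0.505, 0.863, -0.024, -0.0]
force: [1.4, 0.6, 0.4]
grip_width: -0.001
grasp_force: 0.0
```

```bash
python3 - <<'E'
from h import *
s=robot.observe(); print({k:np.round(s[k],3) for k in('qpos','tcp_pos','orientation','force')})
E
```

```text
{'qpos': array([-0.783,  0.108,  0.192,  1.454, -0.   ,  1.625, -0.08 ]), 'tcp_pos': array([0.429, 0.253, 0.351]), 'orientation': array([ 0.505,  0.863, -0.024, -0.   ]), 'force': array([1.446, 0.643, 0.381])}
```

Request:
carry_out([
  [[-0.2, 0, 0], [-0.026, 0.015, 0.064]],
  [[-0.2, 0, 0], [0, 0, 0.064]],
  [[-0.2, 0, 0], [0, 0, 0.064]],
  [[-0.2, 0, 0], [0, 0, 0.064]],
  [[-0.2, 0, 0], [0, 0, 0.064]],
  [[-0.2, 0.1, 0], [0, 0, 0]],
  [[-0.2, 0.1, 0], [0, 0, 0]],
  [[0, 0, 0], [0, 0, 0]],
])

```text
time_s: 2.9
tcp_pos: [0.5508, -0.0767, 0.3524]
orientation: [0.706, 0.708, -0.001, 0.002]
force: [-0.6, -0.4, 0.1]
grip_width: 0.003
grasp_force: 0.0
```

```bash
python3 - <<'E'
from h import *
s=robot.observe(); print({k:np.round(s[k],3) for k in('qpos','tcp_pos','orientation','force')})
for n in('wrist','side'): 
    c=save(n,f'pics/{n}2.png'); print(np.round(c['cam_to_world'],3))
a=cv2.imread('pics/wrist2.png');b=cv2.imread('pics/side2.png')[100:292,150:406]
cv2.imwrite('pics/c.png',np.vstack([cv2.resize(a,(512,384)),cv2.resize(b,(512,384))])[:, :] if 0 else np.hstack([cv2.resize(a,(400,300)),cv2.resize(b,(400,300))]))
E
```

```text
{'qpos': array([-0.355,  0.218,  0.541,  1.353, -0.107,  1.599,  0.175]), 'tcp_pos': array([ 0.551, -0.077,  0.352]), 'orientation': array([ 0.706,  0.708, -0.001,  0.002]), 'force': array([-0.636, -0.449,  0.081])}
[[ 1.     0.003  0.002  0.551]
 [ 0.003 -0.956 -0.295 -0.   ]
 [ 0.001  0.295 -0.956  0.495]
 [ 0.     0.     0.     1.   ]]
[[ 0.076 -0.889  0.451  0.047]
 [-0.997 -0.073  0.023 -0.112]
 [ 0.012 -0.451 -0.892  1.126]
 [ 0.     0.     0.     1.   ]]
```

View pics/c.png

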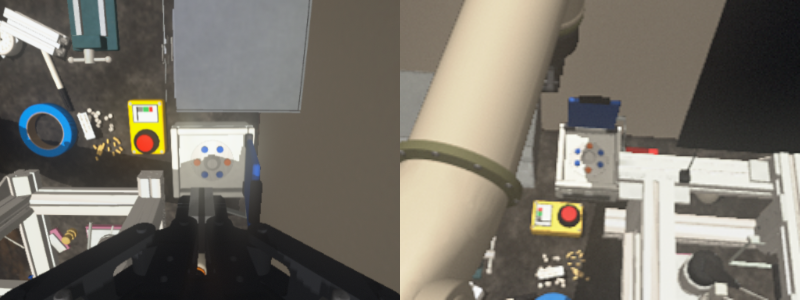

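The wrist view shows the spinner at (210,160) and the box at (146,127). In the side view the arm passes well to the left of the frame, and the knob is visible at (643,152). I'll go out over the knob and turn the tool so that the wrist camera is on the far side from the lid.

Request:
carry_out([
  [[-0.1, 0, 0], [0, 0, 0]],
  [[-0.15, 0.02, 0], [0, 0, 0]],
  [[-0.17, 0.02, 0], [0, 0, 0]],
  [[-0.17, 0.02, 0], [0, 0, 0]],
  [[-0.17, 0.01, 0], [0, 0, 0]],
  [[0, 0, 0], [0, 0, 0.0917]],
  [[0, 0, 0], [0, 0, 0.0917]],
  [[0, 0, 0], [0, 0, 0.0917]],
  [[0, 0, 0], [0, 0, 0.0917]],
  [[0, 0, 0], [0, 0, 0.0917]],
])

```text
time_s: 4.0
tcp_pos: [0.571, -0.2565, 0.3535]
orientation: [0.909, 0.417, 0.001, 0.0]
force: [0.2, 0.8, -0.4]
grip_width: 0.002
grasp_force: 0.0
```

Request:
carry_out([
  [[0, 0, 0], [0, 0, 0.0917]],
  [[0, 0, 0], [0, 0, 0.0917]],
  [[0, 0, 0], [0, 0, 0.0917]],
  [[0, 0, 0], [0, 0, 0.0917]],
  [[0, 0, 0], [0, 0, 0.0917]],
  [[0, 0, 0], [0, 0, 0.0917]],
  [[0, 0, 0], [0, 0, 0.0917]],
  [[0, 0, 0], [0, 0, 0.0917]],
  [[0, 0, 0], [0, 0, 0.0917]],
  [[0, 0, 0], [0, 0, 0.0917]],
])

```text
time_s: 5.0
tcp_pos: [0.5711, -0.2565, 0.3534]
orientation: [0.958, -0.286, 0.001, -0.001]
force: [-0.4, 0.6, 0.2]
grip_width: 0.001
grasp_force: 0.0
```

Request:
carry_out([
  [[0, 0, 0], [0, 0, 0.0917]],
  [[0, 0, 0], [0, 0, 0.0917]],
  [[0, 0, 0], [0, 0, 0.0917]],
  [[0, 0, 0], [0, 0, 0.0917]],
  [[0, 0, 0], [0, 0, 0.0917]],
  [[0, 0, 0], [0, 0, 0]],
])

```text
time_s: 5.6
tcp_pos: [0.5712, -0.2567, 0.3532]
orientation: [0.797, -0.604, 0.001, -0.001]
force: [0.9, -0.0, -0.5]
grip_width: -0.004
grasp_force: 0.0
```

```bash
python3 - <<'E'
from h import *
s=robot.observe(); print({k:np.round(s[k],3) for k in('qpos','tcp_pos','orientation','force')})
for n in('wrist','side'): 
    c=save(n,f'pics/{n}3.png'); print(np.round(c['cam_to_world'],3))
a=cv2.imread('pics/wrist3.png');b=cv2.imread('pics/side3.png')[100:250,200:400]
cv2.imwrite('pics/d.png',np.hstack([cv2.resize(a,(400,300)),cv2.resize(b,(400,300))]))
E
```

```text
{'qpos': array([-0.306,  0.577,  1.201,  1.158, -0.543,  1.727, -2.129]), 'tcp_pos': array([ 0.571, -0.257,  0.353]), 'orientation': array([ 0.797, -0.604,  0.001, -0.001]), 'force': array([ 0.946, -0.038, -0.514])}
[[-0.963 -0.26  -0.077  0.592]
 [-0.271  0.92   0.282 -0.326]
 [-0.003  0.292 -0.956  0.496]
 [ 0.     0.     0.     1.   ]]
[[ 0.076 -0.889  0.451  0.047]
 [-0.997 -0.073  0.023 -0.112]
 [ 0.012 -0.451 -0.892  1.126]
 [ 0.     0.     0.     1.   ]]
```

View pics/d.png

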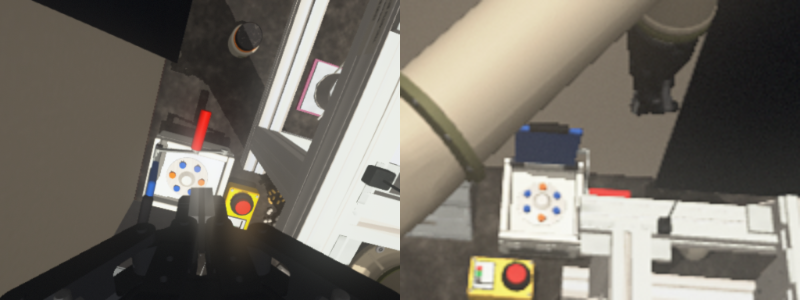

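The wrist view shows the red knob clearly, from (196,150) to (207,110), with the sample bottle at (243,38). The side view shows the gripper above it. I'll measure from the two views.

```bash
python3 - <<'E'
from h import *
def red(f,x0,x1,y0,y1):
    a=cv2.imread(f).astype(int)[y0:y1,x0:x1]; m=(a[:,:,2]>120)&(a[:,:,1]<70)&(a[:,:,0]<70)
    v,u=np.nonzero(m); p=np.c_[u+x0,v+y0].astype(float); c=p.mean(0); w,V=np.linalg.eigh(np.cov((p-c).T)); t=(p-c)@V[:,1]
    print(f,len(p),c,'len',np.ptp(t),'wid',np.ptp((p-c)@V[:,0])); return c,c+V[:,1]*(t.min()-.3),c+V[:,1]*(t.max()+.3)
W=ld('pics/wrist3.npy');S=ld('pics/side3.npy')
w=red('pics/wrist3.png',230,290,120,205); s=red('pics/side3.png',285,325,185,205)
for i in w: print('w',i,atz(ray(W,*i),.111).round(4))
for i in s: print('s',i,atz(ray(S,*i),.115).round(4))
p,e=tri(ray(W,*w[0]),ray(S,*s[0])); print(p,e)
print('bottle',atz(ray(W,243*1.28,38*1.28),.06))
b=red('pics/wrist3.png',290,325,250,285); print('btn',atz(ray(W,*b[0]),.061))
b=red('pics/side3.png',250,270,225,250); print('btn',atz(ray(S,*b[0]),.061))
E
```

```text
pics/wrist3.png 487 [259.57289528 158.36344969] len 39.69176512584667 wid 15.376241407640137
pics/side3.png 2 [314.5 198. ] len 1.0 wid 0.0
w [259.57289528 158.36344969] [ 0.5723 -0.2629  0.111 ]
w [263.40084194 141.22896717] [ 0.5735 -0.2844  0.111 ]
w [254.61597698 180.55138425] [ 0.5706 -0.234   0.111 ]
s [314.5 198. ] [ 0.5669 -0.2863  0.115 ]
s [313.7 198. ] [ 0.5667 -0.2838  0.115 ]
s [315.3 198. ] [ 0.5671 -0.2889  0.115 ]
[ 0.56741493 -0.27511607  0.12628335] [np.float64(0.011139192426261438), np.float64(0.011139192426261366)]
bottle [ 0.54498994 -0.40913461  0.06      ]<stdin>:4: RuntimeWarning: Mean of empty slice.
  ret = um.true_divide(
  avg = a.mean(axis, **keepdims_kw)
<stdin>:4: RuntimeWarning: Degrees of freedom <= 0 for slice
  c *= np.true_divide(1, fact)
  c *= np.true_divide(1, fact)
Traceback (most recent call last):
ValueError: zero-size array to reduction operation maximum which has no identity
```

Request:
carry_out([
  [[0.04, -0.006, 0.05], [0, 0, 0]],
  [[0, 0, 0.1], [0, 0, 0]],
  [[0, 0, 0.1], [0, 0, 0]],
  [[0, 0, 0.1], [0, 0, 0]],
  [[0, 0, 0.1], [0, 0, 0]],
  [[0, 0, 0.1], [0, 0, 0]],
  [[0, 0, 0.1], [0, 0, 0]],
  [[0, 0, 0.1], [0, 0, 0]],
  [[0, 0, 0.05], [0, 0, 0]],
  [[0, 0, 0], [0, 0, 0]],
])

```text
time_s: 6.7
tcp_pos: [0.5742, -0.2676, 0.1514]
orientation: [0.797, -0.603, -0.001, -0.0]
force: [0.2, 0.2, 0.2]
grip_width: -0.001
grasp_force: 0.0
```

```bash
python3 - <<'E'
from h import *
s=robot.observe(); print({k:np.round(s[k],3) for k in('qpos','tcp_pos','orientation','force')})
for n in('wrist','side'): 
    c=save(n,f'pics/{n}4.png')
a=cv2.imread('pics/wrist4.png');b=cv2.imread('pics/side4.png')[100:250,200:400]
cv2.imwrite('pics/e.png',np.hstack([cv2.resize(a,(400,300)),cv2.resize(b,(400,300))]))
E
```

```text
{'qpos': array([-0.327,  0.692,  1.121,  1.492, -0.629,  1.354, -2.027]), 'tcp_pos': array([ 0.574, -0.268,  0.151]), 'orientation': array([ 0.797, -0.603, -0.001, -0.   ]), 'force': array([0.214, 0.155, 0.226])}
```

View pics/e.png

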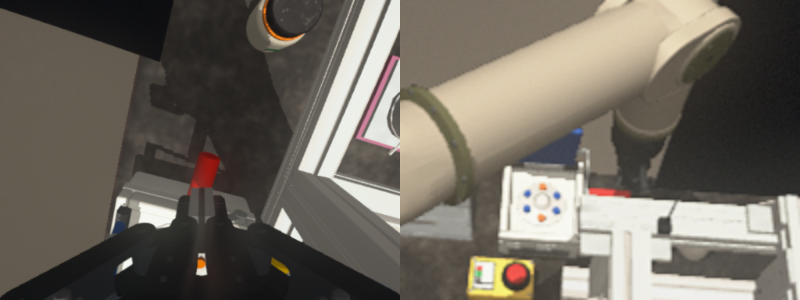

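The fingers stand right over the outer half of the red knob at (207,170), and the bottle at (290,25) is clear. I'll press.

Request:
carry_out([
  [[0, 0, 0.06], [0, 0, 0]],
  [[0, 0, 0.05], [0, 0, 0]],
  [[0, 0, 0.015], [0, 0, 0]],
  [[0, 0, 0.015], [0, 0, 0]],
  [[0, 0, 0.015], [0, 0, 0]],
  [[0, 0, 0.015], [0, 0, 0]],
])

```text
time_s: 7.4
tcp_pos: [0.5759, -0.2683, 0.1116]
orientation: [0.797, -0.604, 0.002, -0.001]
force: [2.6, -0.7, 3.8]
grip_width: -0.0
grasp_force: 1.3
```

Request:
carry_out([
  [[0, 0, 0.015], [0, 0, 0]],
  [[0, 0, 0.015], [0, 0, 0]],
  [[0, 0, 0.015], [0, 0, 0]],
  [[0, 0, 0.015], [0, 0, 0]],
  [[0, 0, 0.01], [0, 0, 0]],
  [[0, 0, 0], [0, 0, 0]],
])

```text
time_s: 8.0
tcp_pos: [0.5748, -0.2681, 0.0932]
orientation: [0.797, -0.604, 0.001, -0.0]
force: [0.5, 1.1, 2.5]
grip_width: -0.001
grasp_force: 0.9
```

```bash
python3 - <<'E'
from h import *
s=robot.observe(); print({k:np.round(s[k],3) for k in('qpos','tcp_pos','orientation','force')})
for n in('wrist','scene'): 
    c=save(n,f'pics/{n}5.png')
a=cv2.imread('pics/wrist5.png');b=cv2.imread('pics/scene5.png')[110:260,200:400]
cv2.imwrite('pics/f.png',np.hstack([cv2.resize(a,(400,300)),cv2.resize(b,(400,300))]))
E
```

```text
{'qpos': array([-0.31 ,  0.743,  1.077,  1.556, -0.678,  1.255, -1.995]), 'tcp_pos': array([ 0.575, -0.268,  0.093]), 'orientation': array([ 0.797, -0.604,  0.001, -0.   ]), 'force': array([0.52 , 1.085, 2.462])}
```

View pics/f.png

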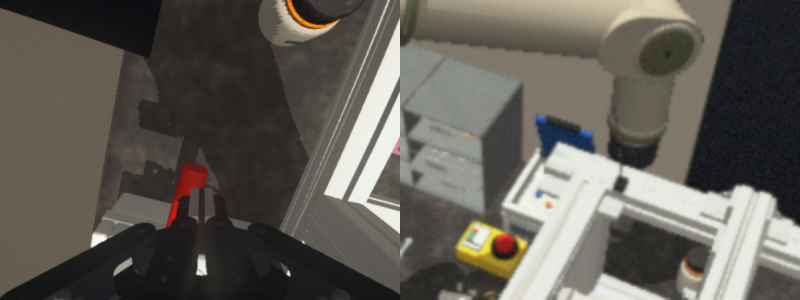

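The stay is folding: the knob in the wrist view at (185,195) has swung rearward, a little off the finger centre. I'll recentre 8 mm to the rear and go on.

Request:
carry_out([
  [[0, 0, -0.04], [0, 0, 0]],
  [[0.009, -0.031, 0], [0, 0, 0]],
  [[0, 0, 0.02], [0, 0, 0]],
  [[0, 0, 0.015], [0, 0, 0]],
  [[0, 0, 0.015], [0, 0, 0]],
  [[0, 0, 0.015], [0, 0, 0]],
  [[0, 0, 0.015], [0, 0, 0]],
  [[0, 0, 0.015], [0, 0, 0]],
  [[0, 0, 0.015], [0, 0, 0]],
])

```text
time_s: 9.0
tcp_pos: [0.5828, -0.2682, 0.0758]
orientation: [0.797, -0.604, 0.001, -0.0]
force: [-3.4, 1.6, 4.6]
grip_width: 0.0
grasp_force: 2.3
```

Request:
carry_out([
  [[0, 0, 0.012], [0, 0, 0]],
  [[0, 0, 0.012], [0, 0, 0]],
  [[0, 0, 0.012], [0, 0, 0]],
  [[0, 0, 0.012], [0, 0, 0]],
  [[0, 0, 0.012], [0, 0, 0]],
])

```text
time_s: 9.5
tcp_pos: [0.5833, -0.2687, 0.0611]
orientation: [0.797, -0.604, 0.001, -0.0]
force: [-3.5, -0.8, 2.1]
grip_width: 0.001
grasp_force: 1.9
```

```bash
python3 - <<'E'
from h import *
s=robot.observe(); print({k:np.round(s[k],3) for k in('qpos','tcp_pos','orientation','force')})
for n in('wrist','scene'): 
    c=save(n,f'pics/{n}6.png')
a=cv2.imread('pics/wrist6.png');b=cv2.imread('pics/scene6.png')[110:260,200:400]
cv2.imwrite('pics/g.png',np.hstack([cv2.resize(a,(400,300)),cv2.resize(b,(400,300))]))
E
```

```text
{'qpos': array([-0.289,  0.787,  1.043,  1.56 , -0.713,  1.211, -1.984]), 'tcp_pos': array([ 0.583, -0.269,  0.061]), 'orientation': array([ 0.797, -0.604,  0.001, -0.   ]), 'force': array([-3.52 , -0.762,  2.115])}
```

View pics/g.png

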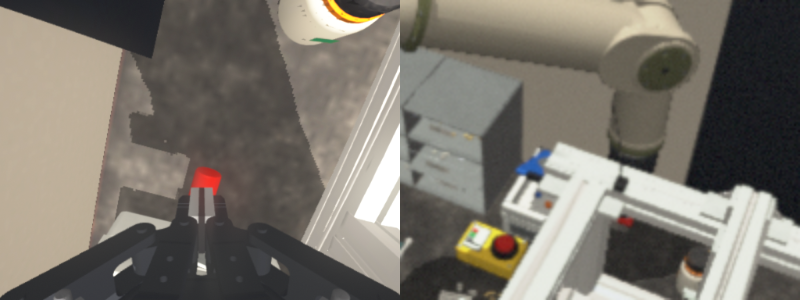

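The lid is now well down, with its blue edge at (535,160) in the scene crop, and the knob is centred under the fingers. I'll keep pressing, following the knob's arc slightly forward.

Request:
carry_out([
  [[-0.001, 0.005, 0.012], [0, 0, 0]],
  [[-0.001, 0.005, 0.012], [0, 0, 0]],
  [[-0.002, 0.006, 0.012], [0, 0, 0]],
  [[-0.002, 0.006, 0.012], [0, 0, 0]],
  [[-0.002, 0.008, 0.012], [0, 0, 0]],
])

```text
time_s: 10.1
tcp_pos: [0.5758, -0.2681, 0.0459]
orientation: [0.797, -0.604, 0.001, -0.001]
force: [1.3, 0.2, 1.8]
grip_width: -0.001
grasp_force: 0.7
```

Request:
carry_out([
  [[-0.002, 0.008, 0.012], [0, 0, 0]],
  [[-0.002, 0.008, 0.012], [0, 0, 0]],
  [[0, 0, 0.008], [0, 0, 0]],
  [[0, 0, 0.004], [0, 0, 0]],
])

```text
time_s: 10.5
tcp_pos: [0.5706, -0.2685, 0.0369]
orientation: [0.797, -0.604, 0.0, -0.0]
force: [-2.6, 1.3, 4.1]
grip_width: -0.003
grasp_force: 1.9
```

Request:
carry_out([
  [[0, 0, 0.005], [0, 0, 0]],
  [[0, 0, 0.005], [0, 0, 0]],
  [[0, 0, 0.005], [0, 0, 0]],
])

```text
time_s: 10.8
tcp_pos: [0.5716, -0.2687, 0.0338]
orientation: [0.797, -0.604, 0.001, -0.001]
force: [-4.8, 2.6, 14.1]
grip_width: 0.0
grasp_force: 6.9
```

Request:
carry_out([
  [[0, 0, 0.005], [0, 0, 0]],
  [[0, 0, 0.005], [0, 0, 0]],
  [[0, 0, 0], [0, 0, 0]],
])

```text
time_s: 11.1
tcp_pos: [0.572, -0.2685, 0.0333]
orientation: [0.797, -0.604, 0.001, -0.001]
force: [-9.2, 7.5, 23.1]
grip_width: -0.002
grasp_force: 11.8
```

A firm stop at 23 N means the lid is shut. I'll retreat straight up.

Request:
carry_out([
  [[0, 0, -0.03], [0, 0, 0]],
  [[0, 0, -0.08], [0, 0, 0]],
  [[0, 0, -0.15], [0, 0, 0]],
  [[0, 0, -0.15], [0, 0, 0]],
  [[0, 0, -0.15], [0, 0, 0]],
  [[0, 0, -0.15], [0, 0, 0]],
  [[0, 0, -0.15], [0, 0, 0]],
  [[0, 0, -0.15], [0, 0, 0]],
  [[0, 0, -0.15], [0, 0, 0]],
  [[0, 0, -0.1], [0, 0, 0]],
])

```text
time_s: 12.1
tcp_pos: [0.5715, -0.2685, 0.3488]
orientation: [0.797, -0.604, 0.003, -0.001]
force: [-0.0, -0.2, 0.5]
grip_width: -0.0
grasp_force: 0.0
```

```bash
python3 - <<'E'
from h import *
s=robot.observe(); print({k:np.round(s[k],3) for k in('qpos','tcp_pos','orientation','force')})
for n in('wrist','side'): 
    c=save(n,f'pics/{n}7.png')
W=ld('pics/wrist7.npy');a=cv2.imread('pics/wrist7.png');b=cv2.imread('pics/side7.png')[150:260,200:350]
cv2.imwrite('pics/i.png',np.hstack([cv2.resize(a,(400,300)),cv2.resize(b,(400,300),interpolation=cv2.INTER_CUBIC)]))
for f,z in(('wrist7',.061),('side',.061)):
    m=ld(f'pics/{f}.npy');h=cv2.imread(f'pics/{f}.png').astype(int);k=((h[:,:,2]>140)&(h[:,:,1]<60)&(h[:,:,0]<60)).astype(np.uint8)
    n,_,st,ce=cv2.connectedComponentsWithStats(k)
    for i in range(1,n):
        if st[i,4]>40: print(f,st[i],ce[i],atz(ray(m,*ce[i]),z).round(4))
E
```

```text
{'qpos': array([-0.283,  0.585,  1.197,  1.157, -0.549,  1.717, -2.111]), 'tcp_pos': array([ 0.571, -0.268,  0.349]), 'orientation': array([ 0.797, -0.604,  0.003, -0.001]), 'force': array([-0.001, -0.159,  0.496])}
wrist7 [250 145  20  42 431] [259.38051044 163.85614849] [ 0.5694 -0.2606  0.061 ]
```

View pics/i.png

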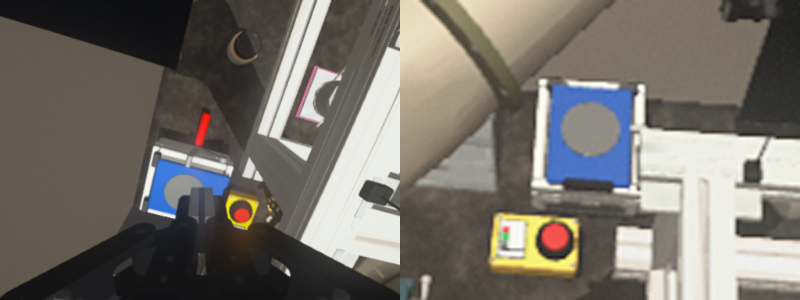

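The lid is shut: the blue plate lies flat in the side view at (590,130). The button is at (554,239) there and at (241,214) in the wrist view.

```bash
python3 - <<'E'
from m import *
W=ld('pics/wrist7.npy')
r1=ray(W,241.5*1.28,214*1.28); r2=ray(S,199.64+554/2.6667,149.64+239/2.727)
print('btn',tri(r1,r2),atz(r1,.061),atz(r2,.061),atz(s(449,305),.061),atz(c(162,408),.061))
for z in(.3,.2,.1): print(z,'blk',atz(s(527,300),z).round(3),atz(s(527,350),z).round(3),'bk',atz(s(560,265),z).round(3))
E
```

```text
btn (array([ 0.45425999, -0.36642326,  0.38594502]), [np.float64(0.13130012653548143), np.float64(0.13130012653548145)]) [ 0.44788777 -0.11545785  0.061     ] [ 0.47931956 -0.58870218  0.061     ] [ 0.44306558 -0.1170313   0.061     ] [ 0.44136295 -0.11774038  0.061     ]
0.3 blk [ 0.362 -0.17   0.3  ] [ 0.326 -0.172  0.3  ] bk [ 0.391 -0.192  0.3  ]
0.2 blk [ 0.4   -0.177  0.2  ] [ 0.36  -0.179  0.2  ] bk [ 0.432 -0.202  0.2  ]
0.1 blk [ 0.439 -0.184  0.1  ] [ 0.393 -0.186  0.1  ] bk [ 0.474 -0.212  0.1  ]
```

Request:
carry_out([
  [[0, 0, 0], [0, 0, -0.0917]],
  [[0, 0, 0], [0, 0, -0.0917]],
  [[0, 0, 0], [0, 0, -0.0917]],
  [[0, 0, 0], [0, 0, -0.0917]],
  [[0, 0, 0], [0, 0, -0.0917]],
  [[0, 0, 0], [0, 0, -0.0917]],
  [[0, 0, 0], [0, 0, -0.0917]],
  [[0, 0, 0], [0, 0, -0.0917]],
  [[0, 0, 0], [0, 0, -0.0917]],
  [[0, 0, 0], [0, 0, -0.0917]],
])

```text
time_s: 13.2
tcp_pos: [0.5712, -0.2679, 0.3448]
orientation: [0.997, 0.075, 0.001, 0.0]
force: [0.2, 0.9, -0.7]
grip_width: -0.0
grasp_force: 0.0
```

Request:
carry_out([
  [[0, 0, 0], [0, 0, -0.0917]],
  [[0, 0, 0], [0, 0, -0.0917]],
  [[0, 0, 0], [0, 0, -0.0917]],
  [[0, 0, 0], [0, 0, -0.0917]],
  [[0, 0, 0], [0, 0, -0.0917]],
  [[0, 0, 0], [0, 0, -0.0917]],
  [[0, 0, 0], [0, 0, -0.0917]],
  [[0, 0, 0], [0, 0, -0.0917]],
  [[0, 0, 0], [0, 0, -0.0917]],
  [[0, 0, 0], [0, 0, -0.0917]],
])

```text
time_s: 14.2
tcp_pos: [0.5712, -0.2678, 0.3448]
orientation: [0.7, 0.714, 0.001, 0.001]
force: [-1.1, -0.3, -0.5]
grip_width: -0.001
grasp_force: 0.0
```

Request:
carry_out([
  [[0.14, 0, 0], [0, 0, 0]],
  [[0.16, 0, 0], [0, 0, 0]],
  [[0.16, 0, 0], [0, 0, 0]],
  [[0.16, 0, 0], [0, 0, 0]],
  [[0, -0.1, 0], [0, 0, 0]],
  [[0, -0.1, 0], [0, 0, 0]],
  [[0, -0.1, 0], [0, 0, 0]],
  [[0, -0.1, 0], [0, 0, 0]],
  [[0, -0.1, 0], [0, 0, 0]],
  [[0, 0, 0], [0, 0, 0]],
])

```text
time_s: 15.2
tcp_pos: [0.4419, -0.1153, 0.3455]
orientation: [0.703, 0.712, 0.001, 0.001]
force: [0.2, 0.3, 0.0]
grip_width: 0.002
grasp_force: 0.0
```

```bash
python3 - <<'E'
from h import *
s=robot.observe(); print({k:np.round(s[k],4) for k in('qpos','tcp_pos','orientation','force')})
E
```

```text
{'qpos': array([-0.3656, -0.0423,  0.5365,  1.6112,  0.0201,  1.5636,  0.1832]), 'tcp_pos': array([ 0.4419, -0.1153,  0.3455]), 'orientation': array([0.7026, 0.7116, 0.0015, 0.0008]), 'force': array([0.2093, 0.2783, 0.004 ])}
```

Request:
carry_out([
  [[0.01, 0.01, 0.05], [0, 0, 0]],
  [[0, 0, 0.1], [0, 0, 0]],
  [[0, 0, 0.12], [0, 0, 0]],
  [[0, 0, 0.12], [0, 0, 0]],
  [[0, 0, 0.12], [0, 0, 0]],
  [[0, 0, 0.12], [0, 0, 0]],
  [[0, 0, 0.12], [0, 0, 0]],
  [[0, 0, 0.12], [0, 0, 0]],
  [[0, 0, 0.12], [0, 0, 0]],
  [[0, 0, 0.08], [0, 0, 0]],
])

```text
time_s: 16.2
tcp_pos: [0.4457, -0.1121, 0.0744]
orientation: [0.702, 0.712, -0.001, -0.0]
force: [0.6, 0.1, -0.4]
grip_width: 0.002
grasp_force: 0.0
```

Request:
carry_out([
  [[0, 0, 0], [0, 0, 0]],
])

```text
time_s: 16.3
tcp_pos: [0.4445, -0.112, 0.0741]
orientation: [0.702, 0.712, -0.002, -0.001]
force: [-0.2, -0.2, -0.4]
grip_width: 0.001
grasp_force: 0.0
```

Request:
carry_out([
  [[0, 0, 0.04], [0, 0, 0]],
  [[0, 0, 0.03], [0, 0, 0]],
  [[0, 0, 0.014], [0, 0, 0]],
  [[0, 0, 0], [0, 0, 0]],
])

```text
time_s: 16.7
tcp_pos: [0.4475, -0.1126, 0.0573]
orientation: [0.702, 0.712, 0.001, 0.001]
force: [0.0, 1.3, 2.7]
grip_width: 0.001
grasp_force: 1.4
```

Request:
carry_out([
  [[0, 0, 0.012], [0, 0, 0]],
  [[0, 0, 0], [0, 0, 0]],
])

```text
time_s: 16.9
tcp_pos: [0.4477, -0.1126, 0.0551]
orientation: [0.702, 0.712, 0.001, 0.001]
force: [-2.7, 0.9, 8.6]
grip_width: 0.0
grasp_force: 4.3
```

Request:
carry_out([
  [[0, 0, 0.006], [0, 0, 0]],
  [[0, 0, 0], [0, 0, 0]],
  [[0, 0, 0], [0, 0, 0]],
  [[0, 0, 0], [0, 0, 0]],
  [[0, 0, 0], [0, 0, 0]],
  [[0, 0, 0], [0, 0, 0]],
  [[0, 0, 0], [0, 0, 0]],
  [[0, 0, 0], [0, 0, 0]],
  [[0, 0, 0], [0, 0, 0]],
  [[0, 0, 0], [0, 0, 0]],
])

```text
time_s: 17.9
tcp_pos: [0.4478, -0.1126, 0.0547]
orientation: [0.702, 0.712, 0.002, 0.001]
force: [-9.0, 2.4, 26.6]
grip_width: -0.001
grasp_force: 13.4
```

Request:
carry_out([
  [[0, 0, 0], [0, 0, 0]],
  [[0, 0, 0], [0, 0, 0]],
  [[0, 0, 0], [0, 0, 0]],
  [[0, 0, 0], [0, 0, 0]],
  [[0, 0, 0], [0, 0, 0]],
  [[0, 0, 0], [0, 0, 0]],
  [[0, 0, 0], [0, 0, 0]],
  [[0, 0, 0], [0, 0, 0]],
  [[0, 0, 0], [0, 0, 0]],
  [[0, 0, 0], [0, 0, 0]],
])

```text
time_s: 18.9
tcp_pos: [0.4478, -0.1126, 0.0547]
orientation: [0.702, 0.712, 0.002, 0.001]
force: [-8.3, 2.5, 26.3]
grip_width: -0.001
grasp_force: 13.4
```

Request:
carry_out([
  [[0, 0, 0], [0, 0, 0]],
  [[0, 0, 0], [0, 0, 0]],
  [[0, 0, 0], [0, 0, 0]],
  [[0, 0, 0], [0, 0, 0]],
  [[0, 0, 0], [0, 0, 0]],
  [[0, 0, 0], [0, 0, 0]],
  [[0, 0, 0], [0, 0, 0]],
  [[0, 0, 0], [0, 0, 0]],
  [[0, 0, 0], [0, 0, 0]],
  [[0, 0, 0], [0, 0, 0]],
])

```text
time_s: 19.9
tcp_pos: [0.4478, -0.1126, 0.0547]
orientation: [0.702, 0.712, 0.002, 0.001]
force: [-9.7, 2.9, 26.7]
grip_width: -0.001
grasp_force: 13.4
```

Request:
carry_out([
  [[0, 0, -0.1], [0, 0, 0]],
  [[0, 0, -0.15], [0, 0, 0]],
  [[0, 0, -0.15], [0, 0, 0]],
  [[0, 0, -0.15], [0, 0, 0]],
  [[0, 0, -0.15], [0, 0, 0]],
  [[0, 0, 0], [0, 0, 0]],
])

```text
time_s: 20.5
tcp_pos: [0.449, -0.1132, 0.2327]
orientation: [0.703, 0.712, 0.004, 0.004]
force: [-0.5, 0.1, -0.5]
grip_width: -0.002
grasp_force: 0.0
```

```bash
python3 - <<'E'
from h import *
s=robot.observe(); print({k:np.round(s[k],4) for k in('time_s','tcp_pos','force')})
print(robot.job_done())
E
```

```text
{'time_s': np.float64(20.5), 'tcp_pos': array([ 0.449 , -0.1132,  0.2327]), 'force': array([-0.4883,  0.1489, -0.4901])}
the job is handed in; nothing more can be done
None
```

I broke the stay, lowered the lid gently until it was fully shut, held the jog button down for about 3 s, released it and handed the job in at 20.5 s; the judge returned no verdict, and I took no picture after the button press to check the marker or the bystanders.

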